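# Eject and re-seat the dish tray of a bench reader

## Robot

A 6-joint arm with a two-finger parallel gripper is mounted at the origin on a cart in front of the work surface, level with it; the furniture and walls round the work are solid. World frame = base frame: x ahead of the robot, y to its left, z up, the work surface at z = 0. Lengths are in mm, angles in rad, forces in N, time in s.
With the tool pointing down it reaches from about 400 to 925 mm from the base axis. Payload 12.5 kg.
Tool frame: the origin (TCP) lies at the very end of the fingers, on their centre line; the grasp point (between the pads) lies env.grip_point_offset behind it (env.grip_point_offset is the distance from the TCP to the grasp point, in mm); y points along the fingers, z is the direction in which the jaws open and shut, and the axes are right-handed (so a half turn about y gives the same grasp; the last joint's range is limited). The gripper opens to 95 mm and grips with 3 to 60 N. Pads are 20 mm wide; open, the fingers measure 119 mm over their backs; the gripper's body (75 mm by 180 mm) begins 59 mm behind the grasp point.
Start: joints at [-1.359, 0.491, 1.559, -0, 1.092, -0.106], TCP at [195.322, -593.716, 187.861] pointing down, gripper open.
Joint ranges: [-3.1, 3.1], [-0.84, 2.19], [0.05, 2.79], [-1.13, 4.28], [0.06, 2.93], [-2.69, 2.69]. Speed limits (rad/s): [2.22, 2.22, 2.79, 3.14, 3.14, 3.14].

## Interface

Orientations are given as [roll, pitch, yaw] about the fixed x, y, z axes, in that order (R = Rz(yaw) Ry(pitch) Rx(roll)).
In Python, from cell import readout, read_camera, env, nets gives the robot as it stands.
- The arm moves only by the tool apply_moves, never from a script. Its argument "increments" is a list of rows, each a list of 3 entries, a list of its own where there are three numbers: the shift along the tool's x, y, z in cm, then the turn, a rotation vector about the tool's x, y, z in degrees, then the finger opening in cm, from 0 to 9.51. A call has exactly 5 rows; each row shifts and turns the pose as measured when the row begins, along the tool's axes as they then stand; what a row does not reach is not made up. A row lasts 1/8 s, in which the tool goes at most 62.5 mm and 10.7 degrees, less where a joint would pass 70% of its speed; a pose out of reach is approached as far as the arm can. A call with a gripper value outside its range is refused whole. The fingers move at their own pace and stop on an object; the grip force is fixed at half the most. Time passes only in rows, so rows that do not move let the fingers close, or fill a call up. It gives the time, the measured TCP pose, the force and the opening at its end, in the units of the state.
- readout.state(): the state, without advancing time (a new reading comes with each control period).
- read_camera(name): name is "scene" or "top" or "wrist"; returns a dict with "img" (384x512x3 uint8, red, green, blue), "vfov" (degrees; the focal length in pixels is half the picture's height over the tangent of half this angle, whatever the lens; pixels are square), "cx", "cy" (the principal point, pixels), "rvec" (rotation vector, rad) and "tvec" (3), from world to camera coordinates, as OpenCV has them; the wrist camera has in their place "mount" (4x4, takes a point from camera to tool coordinates, whose origin is the TCP and whose axes are the tool frame's). Camera axes: x right, y down, z forward; pixel columns grow to the right and rows downward; lengths in mm; the calibration is good to about 2 mm. The wrist camera is an equidistant fisheye: a pixel r from the principal point sees the ray r / f radians off the axis. A picture is of the moment at which its call begins: read the wrist's pose just before it. There is no depth.
- env.job_done(): hands the job in, once; it reports no verdict.
Trained networks look in a picture, given as the dict that the camera call returned (one of the last four; its "shot" number tells which), for a name from the list of things; names that differ only in an ending like _2 or _b are one class to them, and where a whole thing is asked for, a point or a joint stands for the part that bears it (a point fixed in the world has none). Each returns a list of dicts, best first, with "confidence" (0 to 1); they miss things now and then, are a little off and sometimes report something else, mostly with a low value. They report only what shows in the picture. A call takes as long as a camera call.
- nets.look_for(picture, thing): "point" ([x, y, z] in mm, in the coordinates of the camera as it stood for that picture, good to about 4 mm: the middle of the surface that is visible of it).
- nets.mark_of(picture, thing): "point" ([x, y, z] in mm, in the coordinates of the camera as it stood for that picture, good to about 4 mm: a listed point, or the origin of a listed thing).
The state is a dict: "t": time; "joints": joint angles; "qvel": joint speeds; "tau": joint torques, N m; "eef_pos": TCP position; "tcp_rot": TCP orientation; "ft_force": force on the tool from outside, world axes, zero at the start; "moment": the same for the moment, N m; "opening": opening from 0.0 (shut) to 1.0 (fully open).
Only numpy, scipy, OpenCV 4.12 (cv2) and the standard library are available. Lean on these libraries where they do the work, as an engineer would, in place of code of your own. Each camera call takes 0.05 s, during which the arm holds its last target. There are 200 camera calls.

## Task

The round dish in the wide-tray reader has to be read again, and that reader starts a reading whenever its tray clicks shut. Press the release key on top of the reader with the wide tray so that its tray pops right out, then push the tray home until it clicks and stays shut. Leave the look-alike reader with the narrow slide tray shut.

Things in the scene. Friction and masses are not known exactly. Their poses are not given: they have to be found in the camera images.
- dish_key_top (a point): Centre of the top of the release key (grey cap 22x40 mm, 10 mm above the deck, 30 mm behind the housing's front) of the wide-tray reader: a fixed white box 150 deep, 124 wide, deck 67 high, rear hump 24 higher from 62 mm behind this point. Press straight down: travel 8 mm, 2 N rising to 4.5 N; frees the tray after about 5 mm; springs back. x: to the reader's rear, z up.
- dish_front (a point): Centre of the front face of the wide tray's grey front panel (98 wide, 36 high, 8 thick), 35 mm above the worktop; moves with the tray, which carries a 56 mm round dish in a pocket. x points to the rear (the way to push home), z up. With the tray shut it lies 42 mm in front of and 42 mm below the key's top centre.
- dish_tray (a joint): How far the wide tray is out, m: 0 latched shut, 0.055 fully out (its spring drives it there within 1 s once freed). Push the panel to the rear to shut it: it takes 2 N at first and up to 8 N over the catch in the last 15 mm; it clicks at about 0, a hard stop lies at -0.003. Let go before the click, it springs out again; clicked, it stays within 1 mm of 0.
- slide_tray (a joint): How far the tray of the other reader is out, m: 0 latched shut. Same white housing and key, but its tray's front panel is only 46 mm wide. To be left shut.

How it is judged:
By the outcome, as a careful person would: the job done as asked, in the order asked, and still so for the second after the job is handed in, with the robot touching nothing.
It also fails if it takes over 38 s, if anything falls off the work surface, if the arm or the gripper's body presses on something with over 40 N, if the wrist force passes 120 N, or if a joint passes its speed limit or range.

## Working session

There is one attempt and no reset: what is moved stays moved. The work goes in short steps, Python scripts to look and compute and a tool call to move; the robot and the scene stay as the last step left them, time stands still between calls to the robot, and variables do not carry over. Pictures are saved under pics/ and viewed, about 8 in all and at most 12, crops included, and the job is handed in when it is done.

Besides the shell and the picture viewer there is one more tool, called after "Emit:" by a JSON object that holds its "name" and its "arguments", one argument or row to a line. apply_moves: Moves the arm, as the interface text tells. Its arguments: {"type":"object","properties":{"increments":{"type":"array"}},"required":["increments"]}

```bash
mkdir -p pics; cat > h.py <<'E'
import numpy as np, cv2
from scipy.spatial.transform import Rotation as R
from cell import readout, read_camera, env, nets
def w(c,p,s=None):
    p=np.array(p,float)
    if 'mount' in c:
        q=(np.array(c['mount'])@np.r_[p,1])[:3]
        return R.from_euler('xyz',s['tcp_rot']).as_matrix()@q+np.array(s['eef_pos'])
    M=cv2.Rodrigues(np.array(c['rvec'],float))[0]
    return M.T@(p-np.array(c['tvec'],float).ravel())
def see(name,things=('dish_key_top','dish_front','slide_tray','dish_tray')):
    s=readout.state(); c=read_camera(name)
    for t in things:
        for f in ('mark_of','look_for'):
            if t.endswith('tray') and f=='mark_of': continue
            try:
                for d in getattr(nets,f)(c,t)[:3]: print(name,f,t,round(d['confidence'],2),w(c,d['point'],s).round(1))
            except Exception as e: print(f,t,e)
    return s,c
def save(c,n): cv2.imwrite('pics/'+n,cv2.cvtColor(c['img'],cv2.COLOR_RGB2BGR))
E
python3 - <<'E'
from h import *
print(readout.state(), env.grip_point_offset)
ims=[]
for n in ('scene','top','wrist'):
    s,c=see(n); ims.append(c['img']); save(c,n+'0.png')
print(readout.state()['t'])
E
```

```text
{'t': 0.0, 'joints': array([-1.35859662e+00,  4.91559560e-01,  1.55945419e+00,  1.24171995e-05,
        1.09169621e+00, -1.05627858e-01]), 'qvel': array([ 0.002748  ,  0.00089482, -0.00067033, -0.00181436,  0.00052771,
        0.00030461]), 'tau': array([-2.29530298e-03, -6.12644434e+01, -2.58180875e+01,  6.91037276e-02,
        4.82711813e-02, -1.36263784e-04]), 'eef_pos': array([ 195.26478076, -593.42500554,  187.26013353]), 'tcp_rot': array([-1.57190624e+00,  1.28750006e-04, -2.82377089e+00]), 'ft_force': array([-0.27264691,  0.77392366,  0.3213538 ]), 'moment': array([-0.03801185, -0.02366624,  0.04410947]), 'opening': 1.0007032784554206} 18.8
scene mark_of dish_key_top 0.76 [590.2 159.9  72.7]
scene look_for dish_key_top 0.66 [585. 159.  74.]
scene mark_of dish_front 0.9 [549.2 162.6  34.3]
scene look_for dish_front 0.64 [547.2 166.2  37.5]
scene look_for dish_front 0.22 [585.2 163.   73.6]
scene look_for slide_tray 0.97 [539.2 413.1  37.7]
scene look_for dish_tray 0.74 [547.6 161.9  34.3]
top mark_of dish_key_top 0.51 [587.9 159.1  78. ]
top look_for dish_key_top 0.8 [584.9 156.   76. ]
top mark_of dish_front 0.8 [544.1 159.5  33.4]
top look_for dish_front 0.95 [546.4 162.9  48.8]
top look_for slide_tray 0.74 [537.5 407.   53.5]
top look_for dish_tray 0.57 [548.4 166.5  52.6]
top look_for dish_tray 0.53 [537.3 406.7  51.2]
1.05
```

View pics/scene0.png

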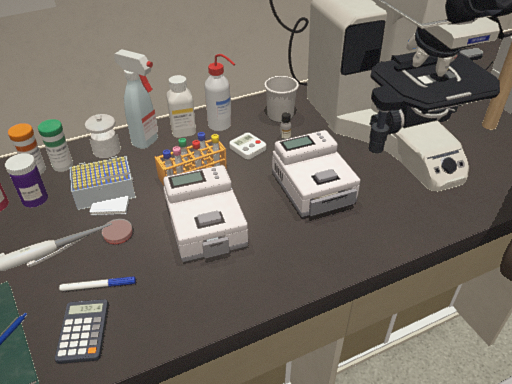

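View pics/top0.png

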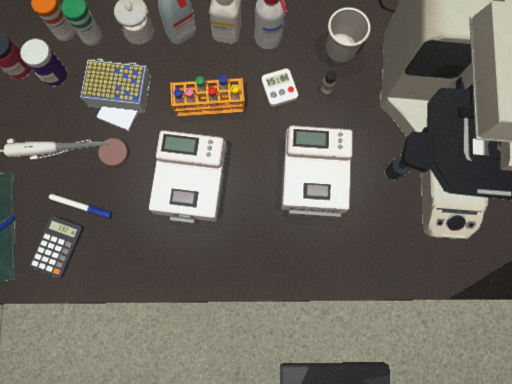

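The scene and top pictures show the wide-tray reader on the right. In the top view its key is at about (317,190) and its panel at (315,212). The narrow reader is at left, with its key at (184,198). The microscope is between the arm and the goal, so I'll check the surroundings with the wrist camera.

View pics/wrist0.png

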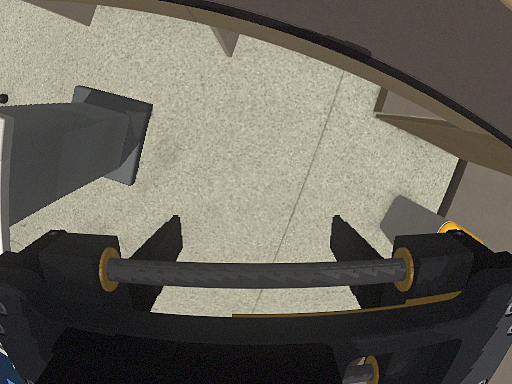

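```bash
python3 - <<'E'
from h import *
c=read_camera('top')
f=192/np.tan(np.radians(c['vfov'])/2);M=cv2.Rodrigues(np.array(c['rvec'],float))[0];t=np.array(c['tvec'],float).ravel()
o=-M.T@t
def g(u,v,z):
    d=M.T@np.array([(u-c['cx'])/f,(v-c['cy'])/f,1]); return (o+d*(z-o[2])/d[2]).round(0)
print('cam',o)
for n,u,v,z in [('fl',282,207,67),('fr',351,211,67),('key',317,190.5,77),('pl',289,211,53),('pr',341,213,53),('edge',300,302,0),('mic front',450,240,40),('stage',470,170,150),('eyep',390,175,150)]: print(n,g(u,v,z))
E
```

```text
cam [406.9594996  289.80773735 921.56947748]
fl [558. 223.  67.]
fr [549.  96.  67.]
key [586. 159.  77.]
pl [552. 209.  53.]
pr [548. 111.  53.]
edge [385. 187.   0.]
mic front [497. -94.  40.]
stage [604. -92. 150.]
eyep [597.  45. 150.]
```

Emit:
{"name": "apply_moves", "arguments": {
  "increments": [
    [[-4,-1,-4.4],[0,0,0],0],
    [[-4,-1,-4.4],[0,0,0],0],
    [[-4,-1,-4.4],[0,0,0],0],
    [[-4,-1,-4.4],[0,0,0],0],
    [[-4,-1,-4.4],[0,9,0],0]
  ]
}}

```text
t: 1.72
eef_pos: [318.2, -317.4, 237.7]
tcp_rot: [-1.571, 0.0, -2.989]
ft_force: [1.0, -1.1, 0.1]
opening: 0.529
```

Emit:
{"name": "apply_moves", "arguments": {
  "increments": [
    [[-3.3,0,-5],[0,8.7,0],0],
    [[-2.5,0,-5.4],[0,0,0],0],
    [[-2.5,0,-5.4],[0,0,0],0],
    [[-2.5,0,-5.4],[0,0,0],0],
    [[-0.3,0,-6],[0,0,0],0]
  ]
}}

```text
t: 2.35
eef_pos: [424.7, -34.1, 239.8]
tcp_rot: [-1.568, 0.006, 3.137]
ft_force: [0.4, -0.4, 0.8]
opening: 0.025
```

Emit:
{"name": "apply_moves", "arguments": {
  "increments": [
    [[-0.5,0,-6],[0,0,0],0],
    [[-1.5,0.5,-6],[0,0,0],0],
    [[-3.5,1.5,-5],[0,0,0],0],
    [[-5,2,-2],[0,0,0],0],
    [[-1,0,0],[0,0,0],0]
  ]
}}

```text
t: 2.98
eef_pos: [541.4, 163.5, 201.0]
tcp_rot: [-1.569, 0.01, -3.14]
ft_force: [-0.4, -1.3, -0.0]
opening: 0.007
```

```bash
python3 - <<'E'
from h import *
s,c=see('wrist'); save(c,'w1.png'); s,_=see('wrist');see('scene');see('top')
s=readout.state();print(s['eef_pos'],s['tcp_rot'],s['ft_force'],s['t'])
E
```

```text
wrist mark_of dish_key_top 0.76 [588.7 155.4  75.5]
wrist look_for dish_key_top 0.59 [586.1 153.2  75.8]
wrist mark_of dish_front 0.87 [543.3 160.1  35.4]
wrist look_for dish_front 0.83 [546.9 158.   51.6]
wrist look_for slide_tray 0.54 [539.9 401.9  51.9]
wrist look_for dish_tray 0.72 [550.5 159.9  53.2]
wrist mark_of dish_key_top 0.72 [589.5 156.1  77.8]
wrist look_for dish_key_top 0.7 [591.1 155.7  76.2]
wrist mark_of dish_front 0.74 [543.4 158.8  37.4]
wrist look_for slide_tray 0.5 [545.4 404.4  51.3]
wrist look_for dish_tray 0.92 [551.  158.1  51.6]
scene mark_of dish_key_top 0.53 [590.3 157.6  75.1]
scene look_for dish_key_top 0.5 [582.7 160.8  73.7]
scene mark_of dish_front 0.76 [545.4 163.7  35.9]
scene look_for dish_front 0.92 [546.4 166.7  38.6]
scene look_for dish_front 0.55 [585.4 162.   74.6]
scene look_for slide_tray 0.82 [536.9 413.5  37.8]
scene look_for dish_tray 0.67 [549.2 162.1  37.9]
top mark_of dish_front 0.75 [542.  161.   31.9]
top look_for dish_front 0.6 [543.9 166.5  47.4]
top look_for slide_tray 0.78 [535.6 405.5  52.5]
top look_for dish_tray 0.55 [548.2 173.4  52. ]
[540.21090307 162.01263899 202.9302072 ] [-1.56899187  0.01201823  3.14132559] [0.22507452 0.19027106 0.96539677] 4.375
```

View pics/w1.png

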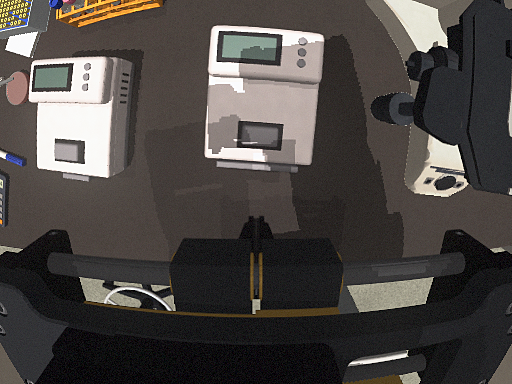

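Wrist view: the wide reader's key is at (260,135) and its panel at (257,168), which matches the networks' estimate of about (588,158,77). Next I'll move above it and descend.

Emit:
{"name": "apply_moves", "arguments": {
  "increments": [
    [[-4.8,2,0.4],[0,0,0],0],
    [[0,4.5,0],[0,0,0],0],
    [[0,3,0],[0,0,0],0],
    [[0,1,0],[0,0,0],0],
    [[0,0,0],[0,0,0],0]
  ]
}}

```text
t: 5.0
eef_pos: [592.1, 158.0, 97.2]
tcp_rot: [-1.57, 0.015, 3.142]
ft_force: [0.1, 0.1, -0.3]
opening: 0.002
```

```bash
python3 - <<'E'
from h import *
c=read_camera('wrist'); save(c,'w2.png');c=read_camera('scene');cv2.imwrite('pics/s2.png',cv2.resize(c['img'][120:250,230:400,::-1],None,fx=4,fy=4))
P=[readout.state()['eef_pos'] for i in range(4)];s=readout.state();print(P,s['tcp_rot'],s['ft_force'],s['t'])
E
```

```text
[array([592.53844388, 158.06402253,  98.222723  ]), array([592.53844388, 158.06402253,  98.222723  ]), array([592.53844388, 158.06402253,  98.222723  ]), array([592.53844388, 158.06402253,  98.222723  ])] [-1.56983202  0.01700474  3.1415688 ] [-0.26023267 -0.20280741  0.58825469] 5.1
```

View pics/s2.png

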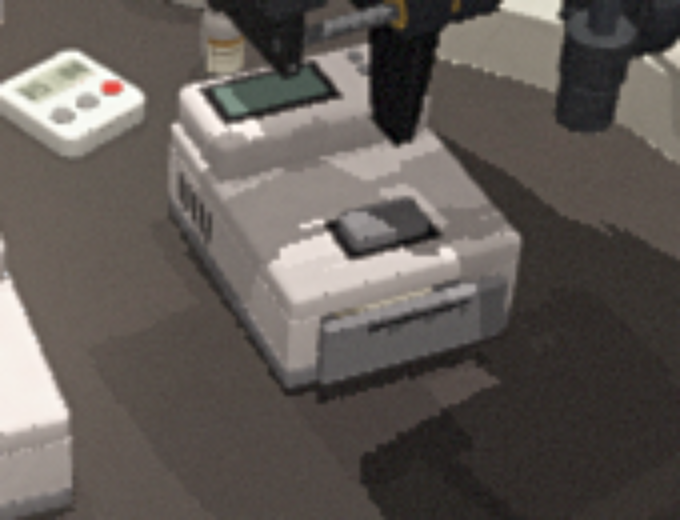

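```bash
python3 - <<'E'
from h import *
c=read_camera('scene');f=192/np.tan(np.radians(c['vfov'])/2)
K=np.array([[f,0,c['cx']],[0,f,c['cy']],[0,0,1.]])
P=np.array([[592.5,158,98],[592,148,98],[592,168,98],[588.5,158,77],[592,248,176],[592,210,120],[546.5,161,35]],float)
p=cv2.projectPoints(P,np.array(c['rvec'],float),np.array(c['tvec'],float),K,None)[0][:,0]
print(p.round(1), ((p-[230,120])*4).round(0))
E
```

```text
[[325.5 163.2]
 [330.2 161.9]
 [321.1 164.8]
 [325.6 172.9]
 [285.3 142.3]
 [302.5 161.7]
 [333.8 202.8]] [[382. 173.]
 [401. 168.]
 [365. 179.]
 [383. 212.]
 [221.  89.]
 [290. 167.]
 [415. 331.]]
```

View pics/w2.png

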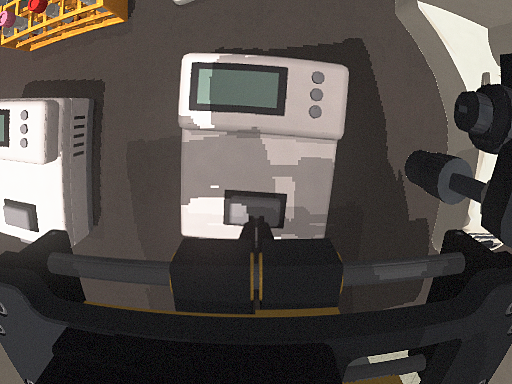

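```bash
python3 - <<'E'
from h import *
s,c=see('wrist',('dish_key_top','dish_front'));see('scene',('dish_key_top','dish_front'))
s=readout.state();print(s['eef_pos'])
M=np.linalg.inv(np.array(c['mount']));f=192/np.tan(np.radians(c['vfov'])/2)
Rt=R.from_euler('xyz',s['tcp_rot']).as_matrix()
print(np.array(c['mount']).round(2))
for P in [s['eef_pos'],[588.5,158,77],[588.5,178,77],[588.5,138,77]]:
    q=(M@np.r_[Rt.T@(np.array(P)-s['eef_pos']),1])[:3]
    th=np.arctan2(np.hypot(*q[:2]),q[2]); print(P,(np.array([c['cx'],c['cy']])+f*th*q[:2]/np.hypot(*q[:2])).round(1))
c=read_camera('scene');cv2.imwrite('pics/s3.png',cv2.resize(c['img'][100:220,260:390,::-1],None,fx=6,fy=5))
E
```

```text
wrist mark_of dish_key_top 0.69 [588.3 154.8  74.8]
wrist look_for dish_key_top 0.77 [591.4 154.9  77.2]
scene mark_of dish_key_top 0.49 [591.1 159.7  72.5]
scene look_for dish_key_top 0.47 [587.1 162.7  74.4]
scene mark_of dish_front 0.58 [548.7 162.   37.3]
scene look_for dish_front 0.86 [544.7 167.5  38.1]
scene look_for dish_front 0.59 [583.8 162.5  73.9]
[592.18231191 157.96648524  97.31992431]
[[   0.      0.96    0.27  -75.37]
 [  -0.     -0.27    0.96 -196.23]
 [   1.     -0.     -0.      1.36]
 [   0.      0.      0.      1.  ]]
[592.18231191 157.96648524  97.31992431] [254.  217.4]
[588.5, 158, 77] [254.1 212.8]
[588.5, 178, 77] [228.4 212.8]
[588.5, 138, 77] [279.9 212.7]
```

View pics/s3.png

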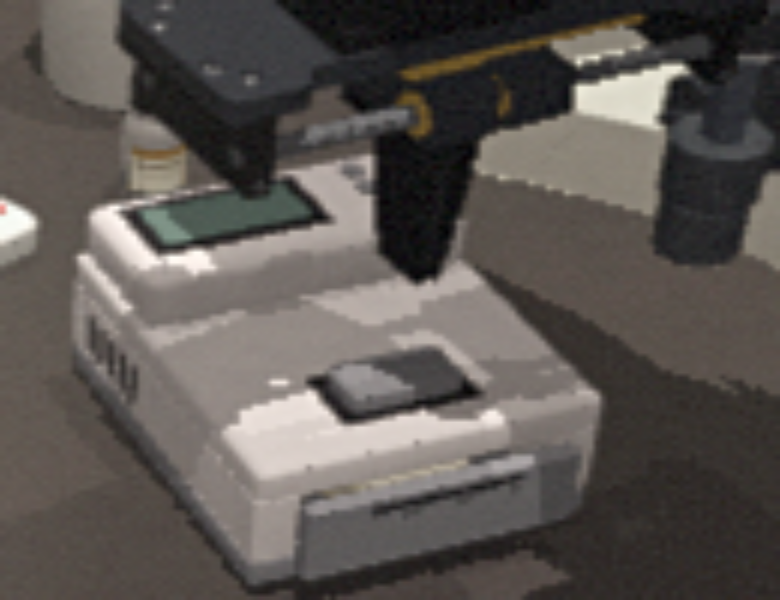

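Emit:
{"name": "apply_moves", "arguments": {
  "increments": [
    [[0.2,0.8,0],[0,0,0],0],
    [[0,0.6,0],[0,0,0],0],
    [[0,0.2,0],[0,0,0],0],
    [[0,0,0],[0,0,0],0],
    [[0,0,0],[0,0,0],0]
  ]
}}

```text
t: 6.32
eef_pos: [590.1, 157.9, 79.6]
tcp_rot: [-1.569, 0.015, 3.141]
ft_force: [-1.0, -0.2, -0.4]
opening: 0.007
```

```bash
python3 - <<'E'
from h import *
c=read_camera('scene');a=cv2.resize(c['img'][120:220,270:370,::-1],None,fx=5,fy=5)
cv2.imwrite('pics/s4.png',a)
s=readout.state();print(s['eef_pos'],s['tcp_rot'],s['ft_force'],s['t'])
E
```

```text
[590.11266214 157.88709232  79.61436871] [-1.56951536  0.01505562  3.14149653] [ 0.43477182  0.68429584 -0.70605878] 6.375
```

View pics/s4.png

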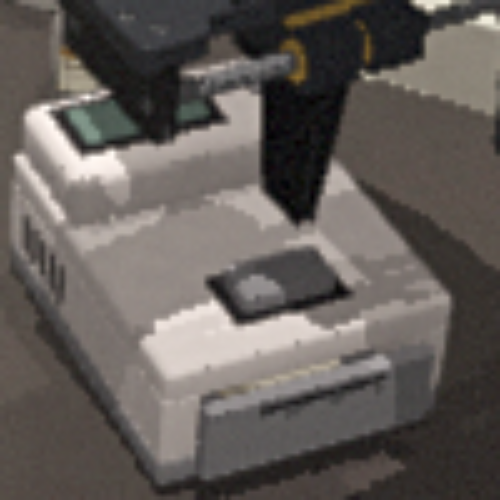

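Emit:
{"name": "apply_moves", "arguments": {
  "increments": [
    [[0,0.3,0],[0,0,0],0],
    [[0,0.3,0],[0,0,0],0],
    [[0,0,0],[0,0,0],0],
    [[0,0,0],[0,0,0],0],
    [[0,0,0],[0,0,0],0]
  ]
}}

```text
t: 7.0
eef_pos: [590.3, 157.9, 73.4]
tcp_rot: [-1.57, 0.015, 3.142]
ft_force: [0.8, 0.4, 1.1]
opening: 0.0
```

```bash
python3 - <<'E'
from h import *
c=read_camera('wrist');a=cv2.resize(c['img'][150:250,200:310,::-1],None,fx=5,fy=5)
c=read_camera('scene');b=cv2.resize(c['img'][120:220,310-40:310+40,::-1],None,fx=3,fy=5)
cv2.imwrite('pics/s5.png',np.hstack([a,b]))
F=[]
for i in range(4):
    read_camera('top');F.append(readout.state()['ft_force'])
s=readout.state();print(s['eef_pos'],np.mean(F,0),s['t'])
E
```

```text
[590.30264213 157.91405173  73.41020892] [-0.28827541  0.29619976 -0.33449663] 7.3
```

View pics/s5.png

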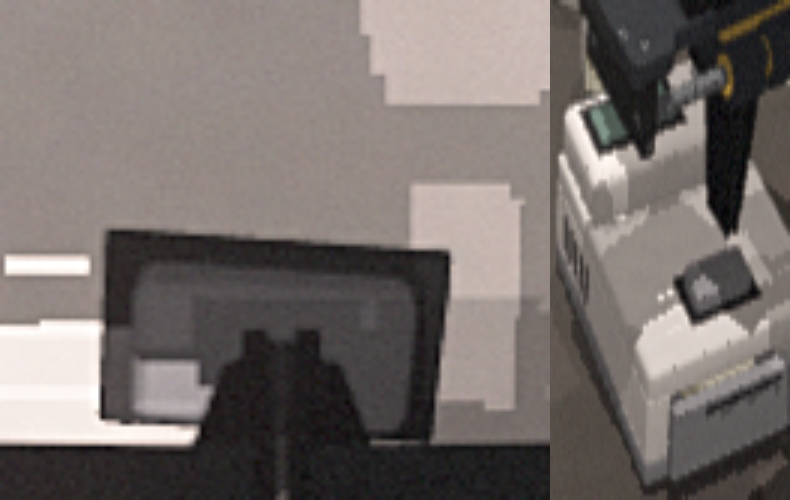

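Emit:
{"name": "apply_moves", "arguments": {
  "increments": [
    [[0,0.4,0],[0,0,0],0],
    [[0,0.4,0],[0,0,0],0],
    [[0,0.4,0],[0,0,0],0],
    [[0,0,0],[0,0,0],0],
    [[0,0,0],[0,0,0],0]
  ]
}}

```text
t: 7.92
eef_pos: [590.3, 157.9, 60.2]
tcp_rot: [-1.569, 0.015, 3.141]
ft_force: [0.4, 0.1, 0.0]
opening: 0.011
```

```bash
cat >> h.py <<'E'
def force(n=5):
    F=[]
    for i in range(n): read_camera('top');F.append(readout.state()['ft_force'])
    s=readout.state();print(s['eef_pos'].round(1),'F',np.mean(F,0).round(2),s['t'])
E
python3 -c "
from h import *
force()"
```

```text
[590.4 157.9  60.4] F [ 0.09 -0.13 -0.29] 8.175
```

Emit:
{"name": "apply_moves", "arguments": {
  "increments": [
    [[0,0.3,0],[0,0,0],0],
    [[0,0.3,0],[0,0,0],0],
    [[0,0,0],[0,0,0],0],
    [[0,0,0],[0,0,0],0],
    [[0,0,0],[0,0,0],0]
  ]
}}

```text
t: 8.8
eef_pos: [590.5, 157.9, 53.9]
tcp_rot: [-1.57, 0.015, 3.141]
ft_force: [0.1, 0.7, -0.0]
opening: 0.005
```

```bash
python3 -c "
from h import *
force()"
```

```text
[590.5 157.9  54. ] F [-0.24  0.06 -0.01] 9.05
```

Emit:
{"name": "apply_moves", "arguments": {
  "increments": [
    [[0,0.2,0],[0,0,0],0],
    [[0,0.2,0],[0,0,0],0],
    [[0,0,0],[0,0,0],0],
    [[0,0,0],[0,0,0],0],
    [[0,0,0],[0,0,0],0]
  ]
}}

```text
t: 9.68
eef_pos: [590.6, 157.9, 50.0]
tcp_rot: [-1.57, 0.015, 3.141]
ft_force: [0.3, 0.0, 1.4]
opening: 0.01
```

```bash
python3 - <<'E'
from h import *
force()
c=read_camera('wrist');a=cv2.resize(c['img'][150:250,200:310,::-1],None,fx=4,fy=5)
c=read_camera('scene');b=cv2.resize(c['img'][130:230,280:370,::-1],None,fx=4,fy=5)
cv2.imwrite('pics/s6.png',np.hstack([a,b]))
E
```

```text
[590.6 157.9  49.9] F [-0.5  -0.65  1.38] 9.925
```

View pics/s6.png

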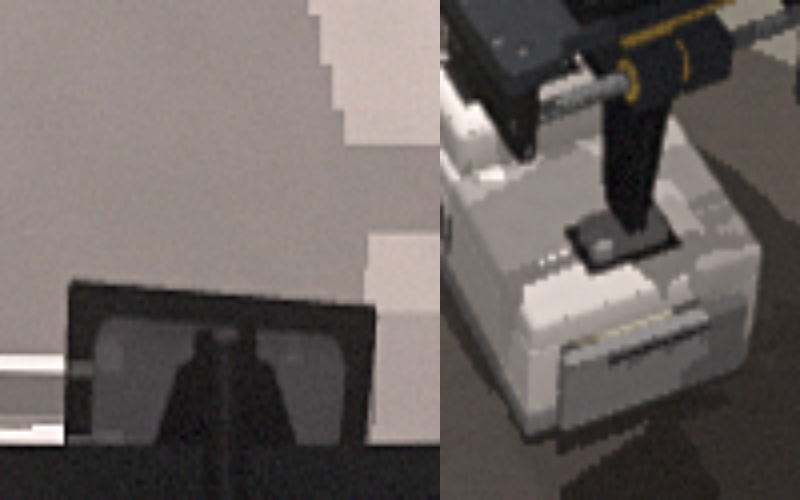

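Contact is at TCP z ≈ 50.5, so the real fingertip is about 26 mm above the reported TCP. The tip sits slightly to the rear on the cap. I'll lift, move 4 mm forward and press.

Emit:
{"name": "apply_moves", "arguments": {
  "increments": [
    [[0.4,-0.3,0],[0,0,0],0],
    [[0,0.3,0],[0,0,0],0],
    [[0,0.4,0],[0,0,0],0],
    [[0,0.25,0],[0,0,0],0],
    [[0,0,0],[0,0,0],0]
  ]
}}

```text
t: 10.65
eef_pos: [586.5, 157.9, 43.0]
tcp_rot: [-1.57, 0.016, 3.141]
ft_force: [-0.5, -1.1, 3.7]
opening: 0.002
```

```bash
python3 - <<'E'
from h import *
force(4); see('scene',('dish_front','slide_tray'))
E
```

```text
[586.5 157.9  43.3] F [-0.8  -0.34  3.41] 10.85
scene look_for dish_front 0.67 [497.8 172.9  32.9]
scene look_for slide_tray 0.94 [535.4 414.6  36.3]
```

The tray has popped out. The slide tray's reading is unchanged. Next: lift, back off to the front and go down in front of the panel.

Emit:
{"name": "apply_moves", "arguments": {
  "increments": [
    [[0,-4,0],[0,0,0],0],
    [[2,-4,0],[0,0,0],0],
    [[5.5,0,-0.2],[0,0,0],0],
    [[5.5,0,-0.2],[0,0,0],0],
    [[1,0,0],[0,0,0],0]
  ]
}}

```text
t: 11.68
eef_pos: [441.9, 161.7, 121.8]
tcp_rot: [-1.57, 0.015, 3.141]
ft_force: [0.7, -0.0, -0.4]
opening: 0.005
```

```bash
python3 - <<'E'
from h import *
force(2); see('scene',('dish_front','slide_tray'));see('wrist',('dish_front',));s,c=see('wrist',('dish_front',));save(c,'w7.png')
E
```

```text
[444.3 161.9 121.9] F [-0.52  0.49  0.09] 11.775
scene mark_of dish_front 0.87 [491.9 168.3  35.9]
scene look_for dish_front 0.67 [497.6 176.   32.8]
scene look_for slide_tray 0.59 [535.  413.9  38.2]
wrist mark_of dish_front 0.68 [490.4 158.4  32.5]
wrist look_for dish_front 0.67 [506.5 160.1  31.7]
wrist mark_of dish_front 0.77 [490.9 165.2  34. ]
wrist look_for dish_front 0.65 [505.5 161.9  29.7]
```

View pics/w7.png

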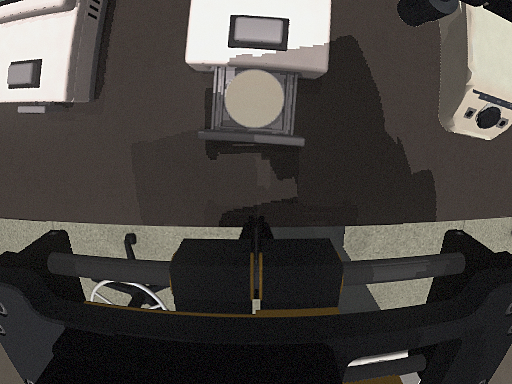

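The tray is fully out with its dish in the pocket, the panel at (252,138) and the tip at (257,220), clear in front. I'll descend to panel height.

Emit:
{"name": "apply_moves", "arguments": {
  "increments": [
    [[0,5,-0.1],[0,0,0],0],
    [[0,4,0],[0,0,0],0],
    [[0,2.2,0],[0,0,0],0],
    [[0,0.5,0],[0,0,0],0],
    [[-1,0,0],[0,0,0],0]
  ]
}}

```text
t: 12.9
eef_pos: [458.8, 162.9, 2.6]
tcp_rot: [-1.571, 0.019, 3.14]
ft_force: [-0.2, -0.6, 0.2]
opening: 0.004
```

```bash
python3 - <<'E'
from h import *
force(2)
c=read_camera('wrist');a=cv2.resize(c['img'][80:250,170:340,::-1],None,fx=2.3,fy=3)
c=read_camera('scene');b=cv2.resize(c['img'][150:270,270:390,::-1],None,fx=3.3,fy=4.25)
cv2.imwrite('pics/s8.png',np.hstack([a,b]))
E
```

```text
[460.6 163.    3.2] F [0.48 0.08 0.21] 13.0
```

View pics/s8.png

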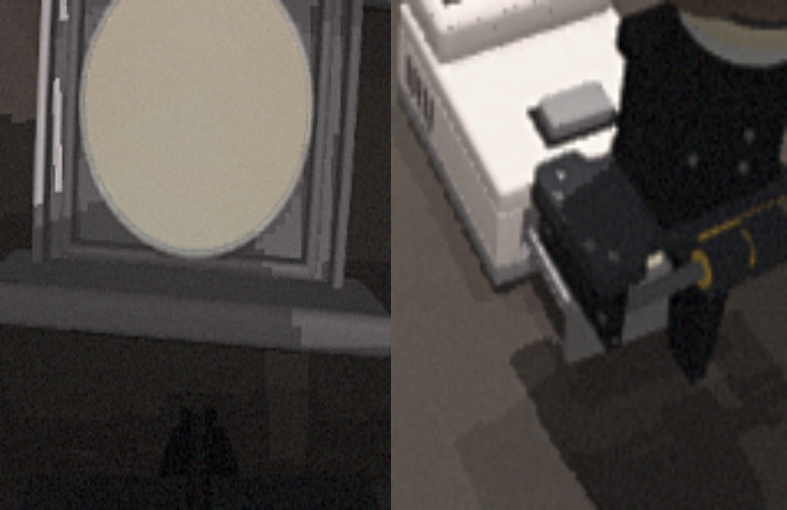

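Emit:
{"name": "apply_moves", "arguments": {
  "increments": [
    [[0,-0.9,0],[0,0,0],0],
    [[-1,0,0],[0,0,0],0],
    [[-1.2,0,0],[0,0,0],0],
    [[-1.2,0,0],[0,0,0],0],
    [[-1.2,0,0.05],[0,0,0],0]
  ]
}}

```text
t: 13.72
eef_pos: [506.1, 161.8, 14.8]
tcp_rot: [-1.57, 0.018, 3.14]
ft_force: [-4.7, -1.8, 2.3]
opening: 0.004
```

```bash
python3 - <<'E'
from h import *
force(3); see('scene',('dish_front',))
E
```

```text
[506.3 161.9  14.7] F [-3.2  -1.64  0.76] 13.875
scene mark_of dish_front 0.87 [519.2 164.9  34.9]
scene look_for dish_front 0.55 [521.7 186.9  36.1]
```

Emit:
{"name": "apply_moves", "arguments": {
  "increments": [
    [[-0.8,0,0.04],[0,0,0],0],
    [[-0.7,0,0.04],[0,0,0],0],
    [[-0.5,0,0.03],[0,0,0],0],
    [[-0.4,0,0],[0,0,0],0],
    [[0,0,0],[0,0,0],0]
  ]
}}

```text
t: 14.65
eef_pos: [524.8, 160.5, 14.8]
tcp_rot: [-1.569, 0.01, 3.141]
ft_force: [-4.9, -1.4, 3.5]
opening: 0.005
```

```bash
python3 - <<'E'
from h import *
force(3); see('scene',('dish_front',))
E
```

```text
[524.6 160.6  14.9] F [-5.9  -1.3   2.39] 14.8
scene mark_of dish_front 0.59 [536.4 164.5  33. ]
scene look_for dish_front 0.79 [539.6 182.6  37. ]
```

Emit:
{"name": "apply_moves", "arguments": {
  "increments": [
    [[-0.5,0,0],[0,0,0],0],
    [[-0.4,0,0],[0,0,0],0],
    [[-0.3,0,0],[0,0,0],0],
    [[0,0,0],[0,0,0],0],
    [[0,0,0],[0,0,0],0]
  ]
}}

```text
t: 15.58
eef_pos: [534.4, 160.5, 15.0]
tcp_rot: [-1.568, 0.006, 3.142]
ft_force: [-1.2, -1.3, -1.0]
opening: 0.005
```

```bash
python3 - <<'E'
from h import *
force(3); see('scene',('dish_front',))
E
```

```text
[534.4 160.5  15. ] F [-1.52 -0.3  -0.18] 15.725
scene mark_of dish_front 0.78 [548.3 163.1  35.3]
scene look_for dish_front 0.6 [548.1 177.7  35.6]
```

Emit:
{"name": "apply_moves", "arguments": {
  "increments": [
    [[-0.25,0,0],[0,0,0],0],
    [[-0.15,0,0],[0,0,0],0],
    [[0,0,0],[0,0,0],0],
    [[0,0,0],[0,0,0],0],
    [[0,0,0],[0,0,0],0]
  ]
}}

```text
t: 16.5
eef_pos: [536.7, 160.3, 15.0]
tcp_rot: [-1.567, 0.002, 3.142]
ft_force: [-4.3, 0.0, 2.2]
opening: 0.003
```

```bash
python3 -c "
from h import *
force(3)"
```

```text
[536.7 160.3  15. ] F [-4.75 -0.01  2.55] 16.65
```

Force fell over the catch and then rose again, which is consistent with a click. I'll back off slowly, then check.

Emit:
{"name": "apply_moves", "arguments": {
  "increments": [
    [[0.8,0,0],[0,0,0],0],
    [[2,0,0],[0,0,0],0],
    [[3,0,0],[0,0,0],0],
    [[3,-2,0],[0,0,0],0],
    [[0,-6,0],[0,0,0],0]
  ]
}}

```text
t: 17.27
eef_pos: [446.1, 160.4, 93.1]
tcp_rot: [-1.567, 0.004, 3.141]
ft_force: [1.3, -0.9, 0.7]
opening: 0.003
```

```bash
python3 - <<'E'
from h import *
force(3); s,c=see('scene',('dish_front','slide_tray'));a=cv2.resize(c['img'][130:270,160:370,::-1],None,fx=1.9,fy=3)
see('wrist',('dish_front','slide_tray'));s,d=see('top',('dish_front',))
cv2.imwrite('pics/s9.png',np.hstack([a,cv2.resize(d['img'][120:240,140:370,::-1],(390,420))]))
E
```

```text
[450.4 161.1  96.5] F [0.95 0.15 1.98] 17.425
scene mark_of dish_front 0.92 [545.3 163.8  35.7]
scene look_for dish_front 0.55 [550.  165.3  38.6]
scene look_for slide_tray 0.77 [535.7 415.2  35.8]
wrist mark_of dish_front 0.81 [546.3 157.1  32. ]
wrist look_for dish_front 0.85 [550.4 158.9  51.5]
wrist look_for slide_tray 0.88 [538.3 397.   48.5]
top mark_of dish_front 0.79 [545.5 158.6  31.9]
top look_for dish_front 0.59 [544.3 163.8  49.2]
top look_for dish_front 0.45 [535.8 403.5  51.8]
```

```bash
python3 - <<'E'
from h import *
c=read_camera('scene');a=cv2.imread('pics/scene0.png').astype(int);b=c['img'][:,:,::-1].astype(int)
def edge(i): # vertical profile at panel, gray
    return i[190:225,325:335].mean((1,2)).round(0).astype(int)
print(edge(a),edge(b));g=lambda i:i[235:262,205:225].mean((1,2)).astype(int);print(g(a),g(b))
see('scene',('dish_front','slide_tray'));force(2)
env.job_done()
E
```

```text
[151 142 137 142 149 161 168 155 121  74  58  69  82  88  89  87  87  88
  88  86  68  48  33  32  41  51  65  72  75  74  73  74  80  79  80] [118 114 116 135 143 136 116 103  82  55  49  59  70  71  71  69  71  70
  72  68  57  43  32  34  34  32  38  42  42  44  45  48  58  54  50]
[145 133 130 157 171 166 150 141 117 101  88  94  98  98  97  97  96  96
  96  89  81  73  62  55  58  64  67] [147 135 133 160 173 168 153 143 119 102  90  95 100 100  99  99  98  98
  97  90  83  74  64  57  60  65  68]
scene mark_of dish_front 0.73 [546.3 162.2  33.8]
scene look_for dish_front 0.76 [546.  166.6  37. ]
scene look_for slide_tray 0.8 [536.9 414.5  37.9]
[448.8 160.7  94. ] F [ 0.15 -0.02  0.04] 18.325
the job is handed in; nothing more can be done
```

I pressed the wide-tray reader's release key and its tray popped fully out. I then pushed the tray home until it clicked, backed the arm clear and handed the job in at about 18.3 s.

**Wide tray:**
- **Popped out:** the panel front moved from x ≈ 546 mm to ≈ 491 mm, about the full 55 mm, and the dish was still in its pocket.
- **Click:** the push force fell from about 6 N to 1.5 N near 0, then rose to about 5 N on a further 2 mm push. I read that as the click.
- **Stayed shut:** about 1 s after I let go, the panel still read x ≈ 546 mm. Its picture profile lined up with the first picture, apart from shadow.

**Slide tray:** the narrow reader's tray never moved, and its picture profile is unchanged from the start.

**Arm:** at hand-in the arm was touching nothing and the wrist force was about 0 N.

**Checks that failed or disagreed:**
- **Fingertip height:** with the gripper closed, the key was first felt at a reported TCP height of about 50 mm instead of 77 mm. I went by the felt contact and the pictures from there.
- **Last close-up:** the final picture could not be viewed because the 12-picture limit was reached. The last check therefore rests on the networks, the pixel profiles and the forces.

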